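# Release the latched key on the suction controller

### The job

One of the four keys on the grey control box has been left latched down, so one suction channel is still on. With the fingertips tap each key lightly, one after the other from the left end of the row (as the robot sees it) to the right end, to feel which one is latched; only then press that one down to its stop and let it come up, so that all four keys are up. Do not press any of the other keys down, do not grasp anything, and leave the beaker, tape roll, marker and small tube where they are.

Things in the scene. Friction and masses are not known exactly. Their poses are not given: they have to be found in the camera images.
- keybox: Fixed grey control box with a white top plate, 90 mm (its x, front to back) by 250 mm (its y) by 50 mm high, four brass hose nipples at the back. Origin: centre of its underside on the bench; x points to its back, away from the robot, y to the left end of the row, z up. The key row lies along its y through its centre, at y = +75, +25, -25 and -75 mm, leftmost first. Low black frames 36 mm square, 2.5 mm high, surround the keys. It may be turned up to 0.35 rad.
- key_a: One of four identical square keys (white cap 26 x 26 x 8 mm on a grey stem), 50 mm apart in a row; letters tell neither place nor state. Origin: centre of the cap's top, moving with it. Any key when up: top 64 mm above the bench, 14 mm above the box. It moves straight down 9.2 mm to its stop, 54.8 mm above the bench.
- key_b: One of four identical square keys (white cap 26 x 26 x 8 mm on a grey stem), 50 mm apart in a row; letters tell neither place nor state. Origin: centre of the cap's top, moving with it. Any key's spring: 2 N starts it down, then 0.25 N more per mm (4.3 N at the stop), plus drag of 0.2 N per 10 mm/s.
- key_c: One of four identical square keys (white cap 26 x 26 x 8 mm on a grey stem), 50 mm apart in a row; letters tell neither place nor state. Origin: centre of the cap's top, moving with it. Push-push: any key pressed to its stop and let go stays latched 5.5 mm down (top 58.5 mm above the bench); pressed to its stop again and let go, it comes up fully.
- key_d: One of four identical square keys (white cap 26 x 26 x 8 mm on a grey stem), 50 mm apart in a row; letters tell neither place nor state. Origin: centre of the cap's top, moving with it. The latch trips 7.5 to 9 mm below the up height, so light taps of about 3 N change nothing. A latched key does not give below 3 N.
- beaker: Loose glass beaker, 52 mm across, 67 mm high, off the left end of the box; origin at the centre of its underside. Bystander.
- tape_roll: Loose roll of beige tape lying flat, 72 mm across, 18 mm high, off the right end of the box; origin at the centre of its underside. Bystander.
- marker_red: Loose red-capped marker pen lying behind the box, 137 mm long, 14 mm high; origin under its middle. Bystander.
- microtube_2: Loose small plastic tube with a blue cap lying in front of the box, 41 mm long, 11 mm high; origin under its middle. Bystander.
Not all that is in view belongs to the job. Leave any pink look-alike of the part that bears key_d alone.

How it is judged:
By the outcome, as a careful person would: the job done as asked, in the order asked, and still so for the second after the job is handed in, with the robot touching nothing.
It also fails if it takes over 48 s, if anything falls off the work surface, if the arm or the gripper's body presses on something with over 40 N, if the wrist force passes 120 N, or if a joint passes its speed limit or range.

### The arm

A 6-joint arm with a two-finger parallel gripper is mounted at the origin on a cart in front of the work surface, level with it; the furniture and walls round the work are solid. World frame = base frame: x ahead of the robot, y to its left, z up, the work surface at z = 0. Lengths are in m, angles in rad, forces in N, time in s.
With the tool pointing down it reaches from about 0.325 to 0.9 m from the base axis. Payload 6.1 kg.
Tool frame: the origin (TCP) lies midway between the tips of the shut fingers; the grasp point (between the pads) lies 19 mm behind it; z points along the fingers, y is the line along which they close (so a half turn about z gives the same grasp; the last joint's range is limited). The gripper opens to 85 mm and grips with 20 to 120 N. Pads are 22 mm wide; open, the fingers measure 114 mm over their backs; the gripper's body (76 mm by 85 mm) begins 54 mm behind the grasp point. The pads swing forward as they close: fully open they stand 13 mm farther back than shut.
Start: joints at [-1.464, 0.22, 1.526, -0, 1.395, -0.126], TCP at [0.144, -0.608, 0.231] pointing down, gripper open.
Joint ranges: [-2.98, 2.98], [-0.91, 2.08], [0.09, 2.57], [-1.24, 4.39], [0.2, 2.65], [-2.68, 2.68]. Speed limits (rad/s): [2.57, 2.57, 3.01, 3.14, 3.14, 3.14].

### API

Orientations are given as [roll, pitch, yaw] about the fixed x, y, z axes, in that order (R = Rz(yaw) Ry(pitch) Rx(roll)).
In Python, from plant import movep, move_l, set_joints, gripper_to, hold, inverse_kinematics, observe, get_image, get_calibration, Unreachable, job_done gives the robot as it stands. Calls block until the motion is done:
- movep(position, orientation): joint-space move of the TCP to a pose.
- move_l(position, feed=0.15, rotation=None, max_force=None): straight line of the TCP; rotation=None keeps the orientation; feed is the mean speed in m/s. With max_force (N) it stops when the force on the tool has changed by that much, and returns True; else False.
- set_joints(angles): joint-space move.
- gripper_to(opening, f_grip=None): finger opening in m; f_grip is the grip in N (None keeps the last); returns when the fingers have stopped.
- hold(seconds).
- inverse_kinematics(position, orientation): joint angles nearest the present ones, or None.
- observe(): the state.
- get_image(name): name is "side" or "top"; returns (picture, depth): 384x512x3 uint8, red, green, blue; 384x512 float32, m along the optical axis (not along the pixel's ray), 0 where there is no reading.
- get_calibration(name): a dict with "intrinsics" (3x3 intrinsics, pixels), "dist_coeffs" ([k1, k2, p1, p2, k3] as OpenCV has them; the pictures are not rectified), "world_from_camera" (4x4, takes a point from camera to world coordinates). Camera axes: x right, y down, z forward; pixel columns grow to the right and rows downward; lengths in m; the calibration is good to about 2 mm. A picture is of the moment at which its call begins. get_calibration takes no time and is no camera call.
A pose or a line that the arm cannot do raises Unreachable and nothing moves.
- job_done(): hands the job in; it is judged then, once.
The state is a dict: "time_s": time; "q": joint angles; "joint_velocities": joint speeds; "joint_torque": joint torques, N m; "eef_pos": TCP position; "tcp_rot": TCP orientation; "ft_force": force on the tool from outside, world axes, zero at the start; "torque": the same for the moment, N m; "opening": finger opening in m; "grasp_force": force on a finger pad.
Only numpy, scipy, OpenCV 4.12 (cv2) and the standard library are available. Lean on these libraries where they do the work, as an engineer would, in place of code of your own. Each camera call takes 0.05 s, during which the arm holds its last target. There are 200 camera calls.

## Working session

There is one attempt and no reset: what is moved stays moved. The work goes in short steps, each a Python script; the robot and the scene stay as the last script left them, time stands still between calls to the robot, and variables do not carry over. Pictures are saved under pics/ and viewed, at most 10 in all, crops included, and the job is handed in when it is done.

```bash
mkdir -p pics; python3 - <<'E'
from plant import *
import cv2,numpy as np
for n in("top","side"):
    p,d=get_image(n); cv2.imwrite(f"pics/{n}0.png",p[:,:,::-1]); np.save(f"{n}_d.npy",d); c=get_calibration(n); print(n,c["world_from_camera"].round(3).tolist(),c["intrinsics"].round(1).tolist())
s=observe();print(s["time_s"],s["ft_force"],s["tcp_rot"])
a=cv2.imread("pics/top0.png");
E
```

```text
top [[-0.026, -0.974, 0.225, 0.299], [-1.0, 0.025, -0.008, 0.032], [0.002, -0.225, -0.974, 0.971], [0.0, 0.0, 0.0, 1.0]] [[393.5, 0.0, 250.5], [0.0, 393.5, 191.9], [0.0, 0.0, 1.0]]
side [[-0.987, -0.106, 0.124, 0.37], [-0.163, 0.66, -0.733, 0.785], [-0.004, -0.744, -0.669, 0.769], [0.0, 0.0, 0.0, 1.0]] [[469.6, 0.0, 250.0], [0.0, 469.6, 195.0], [0.0, 0.0, 1.0]]
0.1 [-0.96417713  0.2749252   0.24147667] [-3.13983012e+00 -2.10885018e-04  2.32789458e-01]
```

View pics/top0.png

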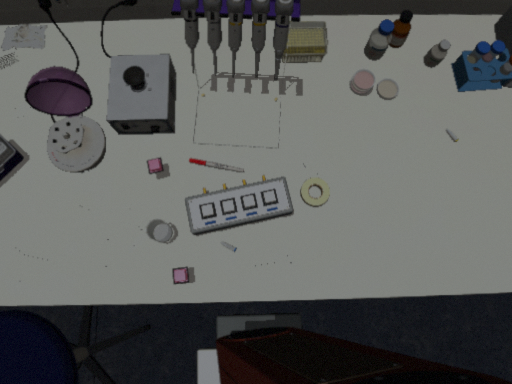

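View pics/side0.png

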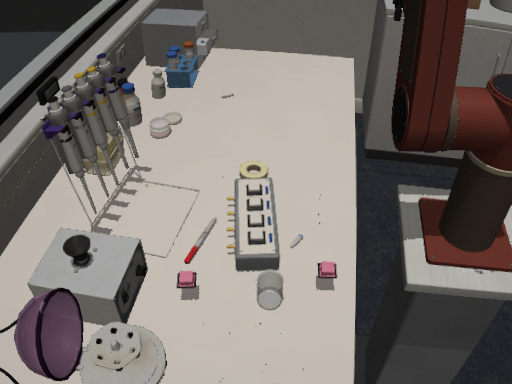

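The top view shows the box at about (238,205), with keys near (208,210), (228,206), (249,202) and (270,197). The beaker is at (163,233), tape at (315,192), marker at (217,165) and tube at (229,246). Two pink look-alikes stand at (155,166) and (180,275). I'll enlarge the box area.

```bash
python3 - <<'E'
import cv2
a=cv2.imread("pics/top0.png")[165:245,175:305]; cv2.imwrite("pics/topc.png",cv2.resize(a,None,fx=6,fy=6,interpolation=cv2.INTER_CUBIC))
E
```

```text
(no output)
```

View pics/topc.png

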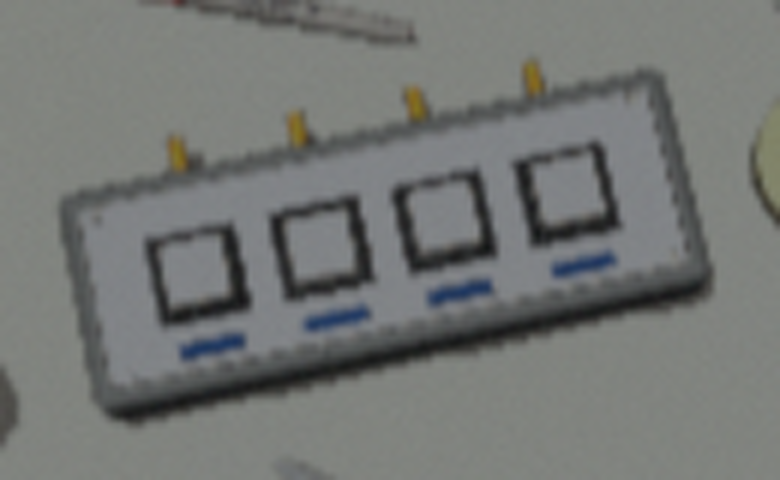

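```bash
cat > h.py <<'E'
from plant import *
import cv2,numpy as np
def ray(name,uv,z):
    c=get_calibration(name);T=c["world_from_camera"]
    n=cv2.undistortPoints(np.float64(uv).reshape(-1,1,2),c["intrinsics"],np.float64(c["dist_coeffs"])).reshape(-1,2)
    d=np.c_[n,np.ones(len(n))]@T[:3,:3].T
    return T[:3,3]+d*((z-T[2,3])/d[:,2])[:,None]
E
python3 - <<'E'
from h import *
uv=np.array([[199,274],[322,248],[445,221],[567,194]]);uv=(uv+.5)/6-.5+[175,165]
P=ray("top",uv,.0525);print(P.round(4),np.linalg.norm(np.diff(P,axis=0),axis=1))
d=P[0]-P[3];th=np.arctan2(-d[0],d[1]);c=P.mean(0);print("centre",c,"yaw",th)
D=np.load("top_d.npy");cal=get_calibration("top");T=cal["world_from_camera"]
for u in uv:
    i,j=np.round(u[::-1]).astype(int); w=np.median(D[i-1:i+2,j-1:j+2])
    n=cv2.undistortPoints(u.reshape(1,1,2),cal["intrinsics"],np.float64(cal["dist_coeffs"])).ravel()
    print((T@np.r_[n*w,w,1])[:3].round(4))
a=cv2.imread("pics/side0.png")[170:275,220:300]; cv2.imwrite("pics/sidec.png",cv2.resize(a,None,fx=5.7,fy=5.7,interpolation=cv2.INTER_CUBIC))
# model projected into side crop
ct=get_calibration("side");Ti=np.linalg.inv(ct["world_from_camera"])
px=cv2.projectPoints(P,cv2.Rodrigues(Ti[:3,:3])[0],Ti[:3,3],ct["intrinsics"],np.float64(ct["dist_coeffs"]))[0].reshape(-1,2)
print(((px-[220,170]+.5)*5.7-.5).round(0))
E
```

```text
[[ 0.4696  0.1273  0.0525]
 [ 0.4788  0.0785  0.0525]
 [ 0.4885  0.0295  0.0525]
 [ 0.4982 -0.0193  0.0525]] [0.049635   0.04994008 0.04982046]
centre [0.48380182 0.05399879 0.0525    ] yaw 0.19287971519038108
[0.4675 0.1261 0.0641]
[0.4775 0.0782 0.0594]
[0.4862 0.0296 0.0638]
[ 0.4959 -0.0187  0.0634]
[[205. 386.]
 [201. 289.]
 [196. 199.]
 [191. 115.]]
```

View pics/sidec.png

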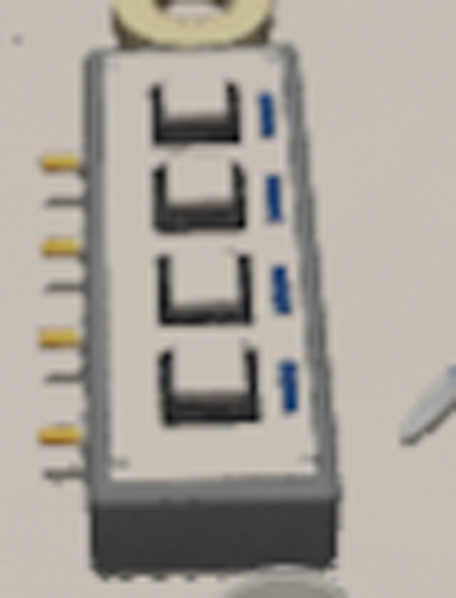

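The side crop has the frames at about (210,385), (203,290), (198,197) and (195,113), which matches the projected positions to about 1 px. Depth hints that the second key is low, but the taps will decide. I'll shut the fingers, go above the leftmost key and check the force noise.

```bash
cat >> h.py <<'E'
th=0.193; C=np.array([.483,.054]); yb=np.array([-np.sin(th),np.cos(th)])
K=[C+o*yb for o in(.075,.025,-.025,-.075)]
def tap(i,lim=2.3,floor=.0578):
    x,y=K[i]; move_l([x,y,.082],feed=.12); move_l([x,y,.070],feed=.04); hold(.15)
    f0=observe()["ft_force"]
    hit=move_l([x,y,floor],feed=.012,max_force=lim); s=observe()
    print(i,"hit",hit,"z",s["eef_pos"].round(4) if hasattr(s["eef_pos"],"round") else s["eef_pos"],"df",np.subtract(s["ft_force"],f0).round(2),"t",s["time_s"])
    hold(.1); s2=observe(); print("  settled z",round(s2["eef_pos"][2],4),"df",np.subtract(s2["ft_force"],f0).round(2))
    move_l([x,y,.082],feed=.06)
E
python3 - <<'E'
from h import *
rots=[[np.pi,0,th+k] for k in(0,np.pi/2,-np.pi/2,np.pi)]
for r in rots:
    q=[inverse_kinematics([*K[i],.07],r) for i in(0,3)]; print(r,[None if a is None else np.round(a,2) for a in q])
gripper_to(0.0)
movep([*K[0],.2],rots[0]); move_l([*K[0],.09],feed=.12)
F=[]
for _ in range(10): hold(.02);F.append(observe()["ft_force"])
s=observe();print(np.mean(F,0),np.std(F,0),s["time_s"],s["eef_pos"],s["tcp_rot"],s["opening"])
p,d=get_image("side");cv2.imwrite("pics/side1.png",cv2.resize(p[120:300,180:340,::-1],None,fx=3,fy=3))
E
```

```text
[3.141592653589793, 0, 0.193] [array([ 0.1 ,  0.07,  2.02, -0.  ,  1.05,  1.48]), array([-0.2 ,  0.1 ,  1.99, -0.  ,  1.05,  1.18])]
[3.141592653589793, 0, 1.7637963267948966] [array([ 0.1 ,  0.07,  2.02, -0.  ,  1.05, -0.09]), array([-0.2 ,  0.1 ,  1.99,  0.  ,  1.05, -0.39])]
[3.141592653589793, 0, -1.3777963267948965] [None, None]
[3.141592653589793, 0, 3.334592653589793] [array([ 0.1 ,  0.07,  2.02,  0.  ,  1.05, -1.66]), array([-0.2 ,  0.1 ,  1.99,  0.  ,  1.05, -1.96])]
[ 0.29583788 -0.0442979   0.08000603] [0.56698413 0.43563656 0.521458  ] 4.9333 [0.46933271 0.12770036 0.09089672] [ 3.14146109e+00 -1.74340414e-03  1.92987245e-01] 6.83926428647097e-05
```

View pics/side1.png

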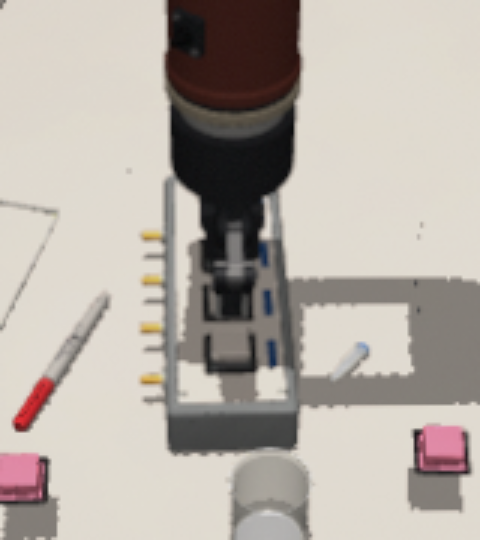

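The fingers hang over the leftmost key, with the force noise at about 0.5 N. Tap one at a time.

```bash
python3 - <<'E'
from h import *
tap(0,2.7,.0575)
E
```

```text
0 hit True z [0.4686 0.1276 0.0612] df [-0.77 -1.15  2.41] t 6.5583
  settled z 0.0613 df [ 0.63 -0.7   3.01]
```

The first key gives from 64 to 61.2 mm at about 2.7 N, so it is up. Next the other three, in order.

```bash
python3 - <<'E'
from h import *
for i in(1,2,3): tap(i,2.7,.0575)
p,d=get_image("top");cv2.imwrite("pics/top2.png",p[:,:,::-1])
E
```

```text
1 hit True z [0.478  0.0785 0.0581] df [0.3  0.02 3.52] t 9.2333
  settled z 0.0581 df [ 1.9  -0.19  3.91]
2 hit True z [0.4878 0.0295 0.0612] df [0.93 0.27 2.6 ] t 11.7833
  settled z 0.0613 df [0.7  0.56 2.21]
3 hit True z [ 0.4974 -0.0196  0.061 ] df [ 1.18 -0.7   1.76] t 14.2833
  settled z 0.0611 df [ 0.49 -0.32  1.15]
```

The second key stopped hard at 58.1 mm and the other three gave to 61 mm, so the second is the latched one. Press it to its stop.

```bash
python3 - <<'E'
from h import *
x,y=K[1]
move_l([x,y,.085],feed=.12); move_l([x,y,.066],feed=.05); hold(.15)
f0=observe()["ft_force"]
h=move_l([x,y,.052],feed=.012,max_force=11); s=observe();print(h,s["eef_pos"],np.subtract(s["ft_force"],f0))
hold(.2);s=observe();print(s["eef_pos"],np.subtract(s["ft_force"],f0),s["time_s"])
move_l([x,y,.09],feed=.04);move_l([x,y,.2],feed=.15)
movep([.35,-.4,.25],[np.pi,0,th]);hold(.3)
print(observe()["time_s"])
p,D=get_image("top")
uv=(np.array([[199,274],[322,248],[445,221],[567,194]])+.5)/6-.5+[175,165]
cal=get_calibration("top");T=cal["world_from_camera"]
for u in uv:
    i,j=np.round(u[::-1]).astype(int); w=np.median(D[i-1:i+2,j-1:j+2])
    n=cv2.undistortPoints(u.reshape(1,1,2),cal["intrinsics"],np.float64(cal["dist_coeffs"])).ravel()
    print((T@np.r_[n*w,w,1])[:3].round(4))
cv2.imwrite("pics/top3.png",cv2.resize(p[130:290,120:350,::-1],None,fx=3,fy=3))
E
```

```text
True [0.4782013  0.07855524 0.05645587] [-2.31815526 -0.07443241  7.30869868]
[0.47820888 0.07855335 0.05642431] [-2.35331629 -0.42296727  6.83569559] 17.625
21.625
[0.4675 0.1261 0.064 ]
[0.4772 0.0781 0.0607]
[0.4861 0.0296 0.0642]
[ 0.4959 -0.0187  0.0635]
```

View pics/top3.png

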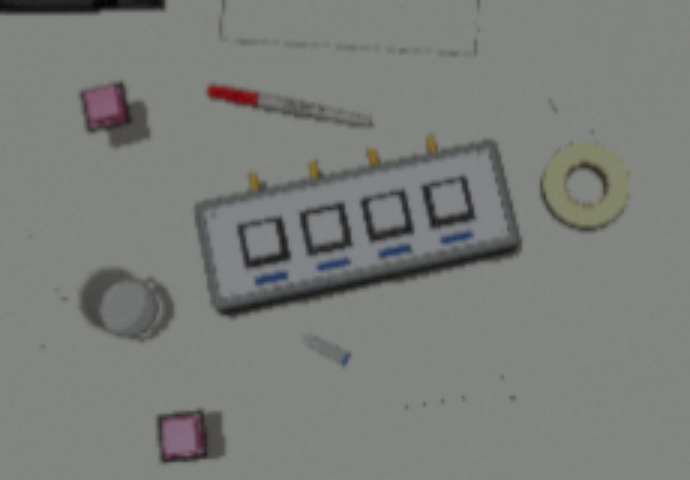

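Bystanders are unmoved, but the press stopped early at 56.4 mm. I'll check that key's height more carefully with averaged depth.

```bash
cat >> h.py <<'E'
def heights(n=12):
    Ds=np.array([get_image("top")[1] for _ in range(n)]);Ds[Ds==0]=np.nan;D=np.nanmean(Ds,0)
    uv=(np.array([[199,274],[322,248],[445,221],[567,194]])+.5)/6-.5+[175,165]-[0,.7]
    cal=get_calibration("top");T=cal["world_from_camera"]
    for u in uv:
        i,j=np.round(u[::-1]).astype(int); z=[]
        for a in range(i-2,i+3):
            for b in range(j-2,j+3):
                m=cv2.undistortPoints(np.float64([[[b,a]]]),cal["intrinsics"],np.float64(cal["dist_coeffs"])).ravel();w=D[a,b]
                z.append((T@np.r_[m*w,w,1])[2])
        print(np.round(np.nanmedian(z),4),np.nanstd(z).round(4))
E
python3 - <<'E'
from h import *
heights()
print(observe()["time_s"])
E
```

```text
0.0642 0.0005
0.059 0.0005
0.0644 0.0004
0.0645 0.0006
22.275
```

The key is still latched, because the force limit ended that press short of the stop and the latch never tripped. I'll press again with more margin.

```bash
python3 - <<'E'
from h import *
x,y=K[1]
movep([x,y,.13],[np.pi,0,th]); move_l([x,y,.066],feed=.08); hold(.15)
f0=observe()["ft_force"]
h=move_l([x,y,.0515],feed=.010,max_force=22)
for _ in range(3):
    s=observe();print(h,s["eef_pos"],np.subtract(s["ft_force"],f0).round(1),s["time_s"]);hold(.07)
move_l([x,y,.09],feed=.04);move_l([x,y,.2],feed=.15)
movep([.35,-.4,.25],[np.pi,0,th]);hold(.1)
heights(5);print(observe()["time_s"])
E
```

```text
True [0.47818566 0.07852653 0.05594102] [-2.  -0.8  8.3] 26.3083
True [0.47819919 0.07853755 0.05594081] [-1.9 -0.3  9.1] 26.375
True [0.47813252 0.07851967 0.05584774] [-1.1  0.4  7.3] 26.4417
0.0641 0.0008
0.064 0.0006
0.0644 0.0007
0.0647 0.0006
30.575
```

All four keys now measure 64 mm, and the arm is clear.

```bash
python3 -c "
from plant import *
print(job_done())"
```

```text
the job is handed in; nothing more can be done
None
```

I tapped all four keys from left to right and found the second from the left latched. The first press stopped short of tripping the latch, so I pressed it again and it came up. All four keys then measured about 64 mm (up), the bystanders looked unmoved in the last picture (taken before the second press), and the job is handed in.

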